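# Stack a tattoo power supply in its assembly nest

## Robot

A 6-joint arm with a two-finger parallel gripper is mounted at the origin on the work surface. World frame = base frame: x ahead of the robot, y to its left, z up, the work surface at z = 0. Lengths are in mm, angles in rad, forces in N, time in s.
With the tool pointing down it reaches from about 350 to 875 mm from the base axis. Payload 4.2 kg.
Tool frame: the origin (TCP) lies midway between the tips of the shut fingers; the grasp point (between the pads) lies 19 mm behind it (arm.tcp_to_grasp is the distance from the TCP to the grasp point, in mm); z points along the fingers, y is the line along which they close (so a half turn about z gives the same grasp; the last joint's range is limited). The gripper opens to 85 mm and grips with 20 to 120 N. Pads are 22 mm wide; open, the fingers measure 114 mm over their backs; the gripper's body (76 mm by 85 mm) begins 54 mm behind the grasp point. The pads swing forward as they close: fully open they stand 13 mm farther back than shut.
Start: joints at [0.259, 0.385, 0.008, 0, -1.194, -0.259], TCP at [624.979, 0.025, 231.312] pointing down, gripper open.
Joint ranges: [-3.14, 3.14], [-1.21, 2.06], [-1.07, 1.41], [-3.16, 2.05], [-2.99, -0.16], [-3.1, 3.1]. Speed limits (rad/s): [2.79, 2.79, 3.14, 3.14, 3.14, 3.14].

## Interface

Orientations are given as a unit quaternion [x, y, z, w].
In Python, from bench import arm, get_image gives the robot as it stands.
- The arm moves only by the tool drive_tool, never from a script. Its argument "deltas" is a list of rows, each a list of 2 entries, a list of its own where there are three numbers: the shift along the tool's x, y, z in cm, then the turn, a rotation vector about the tool's x, y, z in degrees. In form: [[[x, y, z], [ax, ay, az]], ...]. A call has 1 to 12 rows; each row shifts and turns the commanded pose from where the row before left it, along the tool's axes as they then stand; what a row does not reach is not made up. A row lasts 1/10 s, in which the tool goes at most 50 mm and 8.59 degrees, less where a joint would pass 70% of its speed; a pose out of reach is approached as far as the arm can. A call with a gripper value outside its range is refused whole. "claw" is the finger opening in cm, from 0 to 8.54, set as the call begins (left out, the last holds). The fingers move at their own pace and stop on an object; the grip force is fixed at half the most. Time passes only in rows, so rows that do not move let the fingers close. It gives the time, the measured TCP pose, the force, the opening and the grip force at its end, in the units of the state.
- arm.read_state(): the state, without advancing time (a new reading comes with each control period).
- get_image(name): name is "scene" or "side" or "wrist"; returns a dict with "img" (420x560x3 uint8, red, green, blue), "fx", "fy", "cx", "cy" (pixels), "D" ([k1, k2, p1, p2, k3] as OpenCV has them; the pictures are not rectified), "eye" and "orientation" of the camera in the world; the wrist camera has in their place "mount" (4x4, takes a point from camera to tool coordinates, whose origin is the TCP and whose axes are the flange's). Camera axes: x right, y down, z forward; pixel columns grow to the right and rows downward; lengths in mm; the calibration is good to about 2 mm. A picture is of the moment at which its call begins: read the wrist's pose just before it. There is no depth.
- arm.job_done(): hands the job in; it is judged then, once.
The state is a dict: "clock": time; "joints": joint angles; "joint_vel": joint speeds; "joint_efforts": joint torques, N m; "position": TCP position; "ee_rot": TCP orientation; "contact_force": force on the tool from outside, world axes, zero at the start; "wrist_torque": the same for the moment, N m; "gripper_width": finger opening in mm; "grasp_force": force on a finger pad.
Only numpy, scipy, OpenCV 4.12 (cv2) and the standard library are available. Lean on these libraries where they do the work, as an engineer would, in place of code of your own. Each camera call takes 0.05 s, during which the arm holds its last target. There are 200 camera calls.

## Task

Put the little tattoo power supply together in its assembly nest: swing the keeper arm clear of the pocket, then lay the housing, the spacer frame and the face plate (dial upwards) in the pocket one after the other, each fully down and square, set down gently and never dropped. Then swing the keeper arm back fully over the dial, and leave everything else on the table where it is.

Things in the scene. Friction and masses are not known exactly. Their poses are not given: they have to be found in the camera images.
- nest: Assembly nest, fixed: aluminium base plate 90 mm (x, -45 to 45) by 127 mm (y, -45 to 82), 10 mm thick, carrying a black-walled rectangular pocket and a steel post with a swinging keeper arm. Origin: on the table under the pocket's centre; z up.
- pocket (a point): Centre of the pocket's floor, 10 mm above the table; axes as the nest's. Pocket 48 mm (x) by 64 mm (y). Straight walls reach 50 mm above the table, a flared lead-in (6 mm wider each way) 60 mm. The long walls (x = -24 and +24 mm) have a finger gap 38 mm wide in their middle (y -19 to 19 mm), open down to the base plate.
- post (a point): Top of the keeper's post and hub, 77.5 mm above the table, on the swing axis, at the nest's x 0, y +65 mm. Post 18 mm, hub 26 mm across.
- keeper (a joint): Keeper arm's swing about the post, rad. 0 (a stop): closed, arm along the nest's -y, knob over the pocket's centre. Grows clockwise seen from above; 1.57: arm along the nest's -x; stop at 1.9. Stays where left; about 1 N at the knob moves it. Starts over the pocket. Steel arm 16 mm wide, 10 mm thick, underside 65.5 mm above the table, 3.5 mm above a finished stack.
- knob_grip (a point): Middle of the black upright knob near the arm's tip, 65 mm from the post's axis and 90.5 mm above the table. The knob is a cylinder 16 mm across and 30 mm tall (75.5 to 105.5 mm above the table) and can be pinched from above.
- housing: Lower housing: grey open-topped box, 44 mm (x) by 60 mm (y) by 24 mm tall, 5 mm walls, a circuit board inside; the same when turned half round. About 160 g. Origin: centre of its underside, z up. Starts flat on the table, open side up. Lies on the pocket's floor when home.
- spacer: Spacer frame: grey flat rectangular frame, open in the middle, 44 mm (x) by 60 mm (y) by 12 mm tall, bars 7 mm wide; the same when turned half round. About 50 g. Origin: centre of its underside, z up. Starts flat on the table. Home: its underside on the housing's rim, 24 mm above the pocket's floor.
- face: Face plate: grey plate 44 mm (x) by 60 mm (y) by 8 mm thick with a round black dial disc 36 mm across and 8 mm tall on its middle (16 mm tall in all). Either half turn will do. About 80 g. Origin: centre of its underside, z up. Starts flat on the table, dial up. Home: its underside on the spacer, 36 mm above the pocket's floor.
- ink: Bystander, not to be moved: small black ink bottle, 28 mm across, 75 mm tall. Origin: centre of its underside.
- balm: Bystander, not to be moved: low white balm tub, 64 mm across, 35 mm tall. Origin: centre of its underside.
- holder: Bystander, not to be moved: blue ink-cap holder block, 60 x 110 x 22 mm. Origin: centre of its underside.
- machine: Bystander, not to be moved: dark steel pen-shaped tattoo machine lying on its side, 120 mm long, 30 mm thick. Origin: centre of its underside.
- marker: Bystander, not to be moved: black marker pen lying down, 120 mm long, 12 mm thick. Origin: centre of its underside.
- wash: Bystander, not to be moved: white wash bottle, 60 mm across, 170 mm tall. Origin: centre of its underside.
- cup: Bystander, not to be moved: white rinse cup, 70 mm across the mouth, 80 mm tall. Origin: centre of its underside.
Not all that is in view belongs to the job. Leave any green look-alike of the spacer alone. What is shaped like the face but green is not meant.

How it is judged:
By the outcome, as a careful person would: the job done as asked, in the order asked, and still so for the second after the job is handed in, with the robot touching nothing.
It also fails if it takes over 72 s, if anything falls off the work surface, if the arm or the gripper's body presses on something with over 40 N, if the wrist force passes 120 N, or if a joint passes its speed limit or range.

## Working session

There is one attempt and no reset: what is moved stays moved. The work goes in short steps, Python scripts to look and compute and a tool call to move; the robot and the scene stay as the last step left them, time stands still between calls to the robot, and variables do not carry over. Pictures are saved under pics/ and viewed, at most 10 in all, crops included, and the job is handed in when it is done.

Besides the shell and the picture viewer there is one more tool, called after "Request:" as name(argument=value, ...) on one line, values as JSON. drive_tool: Moves the arm, as the interface text tells. Its arguments: {"type":"object","properties":{"deltas":{"type":"array"},"claw":{"type":"number"}},"required":["deltas"]}

```bash
mkdir -p pics
cat > h.py <<'E'
import numpy as np, cv2
from scipy.spatial.transform import Rotation as R
from bench import arm, get_image
def snap(n,f):
    s=arm.read_state(); d=get_image(n); cv2.imwrite(f'pics/{f}.png',d['img'][:,:,::-1])
    d['s']=s; np.save(f'pics/{f}.npy',d,allow_pickle=True); return d
def load(f): return np.load(f'pics/{f}.npy',allow_pickle=True).item()
def cam(d):
    if 'eye' in d: return np.array(d['eye']),R.from_quat(d['orientation']).as_matrix()
    M=np.array(d['mount']); Rt=R.from_quat(d['s']['ee_rot']).as_matrix()
    return Rt@M[:3,3]+np.array(d['s']['position']),Rt@M[:3,:3]
def K(d): return np.array([[d['fx'],0,d['cx']],[0,d['fy'],d['cy']],[0,0,1.]])
def px2w(d,uv,z):
    e,Rm=cam(d); p=cv2.undistortPoints(np.array(uv,float).reshape(-1,1,2),K(d),np.array(d['D'],float)).reshape(-1,2)
    r=np.c_[p,np.ones(len(p))]@Rm.T
    return e+r*((z-e[2])/r[:,2])[:,None]
def w2px(d,P):
    e,Rm=cam(d); q=(np.array(P,float).reshape(-1,3)-e)@Rm
    return cv2.projectPoints(q,np.zeros(3),np.zeros(3),K(d),np.array(d['D'],float))[0].reshape(-1,2)
E
python3 - <<'E'
from h import *
for n in('scene','side','wrist'): 
    d=snap(n,n+'0'); e,Rm=cam(d); print(n,e,Rm[:,2],d['fx'])
s=arm.read_state(); print(s); print(R.from_quat(s['ee_rot']).as_matrix().round(3))
a=[cv2.imread(f'pics/{n}0.png') for n in('scene','side')]
E
```

```text
scene [1104.03928083   21.06680541  727.43716997] [-0.64671795 -0.08797236 -0.75763893] 384.708327589871
side [ -50.14544502 -739.51006365  749.52972323] [ 0.52179149  0.62666764 -0.57881026] 450.24073161918915
wrist [624.74041568 -67.62737877 372.66811873] [-0.00237894  0.26543415 -0.96412606] 289.6235312469089
{'clock': 0.15, 'joints': array([ 2.58608724e-01,  3.85361710e-01,  6.91442387e-03, -3.01321621e-04,
       -1.19400829e+00, -2.58604647e-01]), 'joint_vel': array([ 0.00140415, -0.00200664,  0.00346577,  0.00072582,  0.00085969,
       -0.00066606]), 'joint_efforts': array([-6.03353892e-04, -3.92678475e+01,  1.88581592e+01,  4.18858320e+00,
       -3.39302780e-03,  5.70479813e-06]), 'position': array([6.24551608e+02, 3.74004614e-03, 2.30481489e+02]), 'ee_rot': array([-7.07068692e-01,  7.07144368e-01,  5.38163523e-04, -6.46738307e-04]), 'contact_force': array([-0.21216602,  1.03292798, -0.23068524]), 'wrist_torque': array([-0.00736617,  0.02213856,  0.02663627]), 'grasp_force': 0.0, 'gripper_width': 85.38175259423677}
[[-0.    -1.    -0.002]
 [-1.     0.    -0.   ]
 [ 0.     0.002 -1.   ]]
```

View pics/scene0.png

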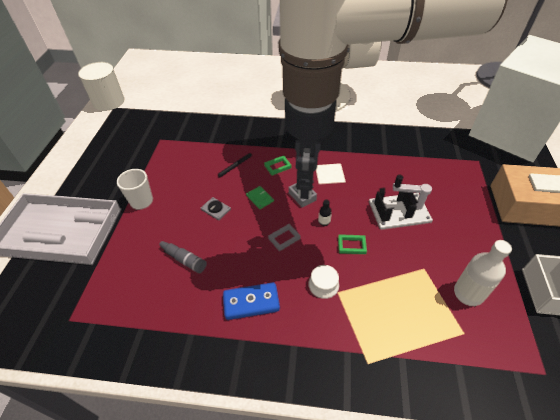

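View pics/wrist0.png

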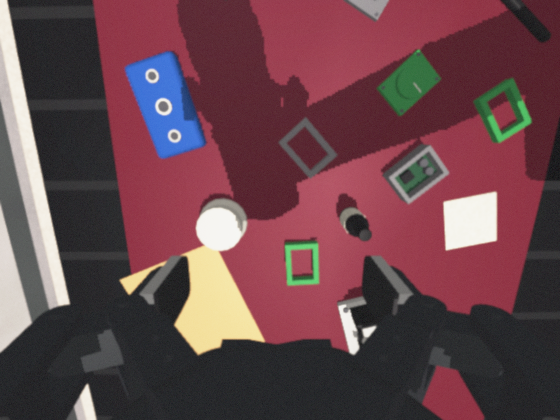

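The scene shows the nest at (402,208), grey housing at (303,192), grey spacer at (285,237) and grey face at (215,208). The green items at (278,165), (352,244) and (261,197) are look-alikes, and the ink bottle at (325,213) stands beside the housing. I'll confirm in enlarged crops.

Run:
```python
import cv2,numpy as np
i=cv2.imread('pics/scene0.png'); 
def c(i,x,y,w,h,s): return cv2.resize(i[y:y+h,x:x+w],None,fx=s,fy=s,interpolation=cv2.INTER_CUBIC)
m=np.vstack([np.hstack([c(i,360,170,80,60,5),c(i,260,170,80,60,5)]),np.hstack([c(i,255,210,80,60,5),c(i,180,180,80,60,5)])])
cv2.imwrite('pics/m1.png',m)
```

```text
(no output)
```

View pics/m1.png

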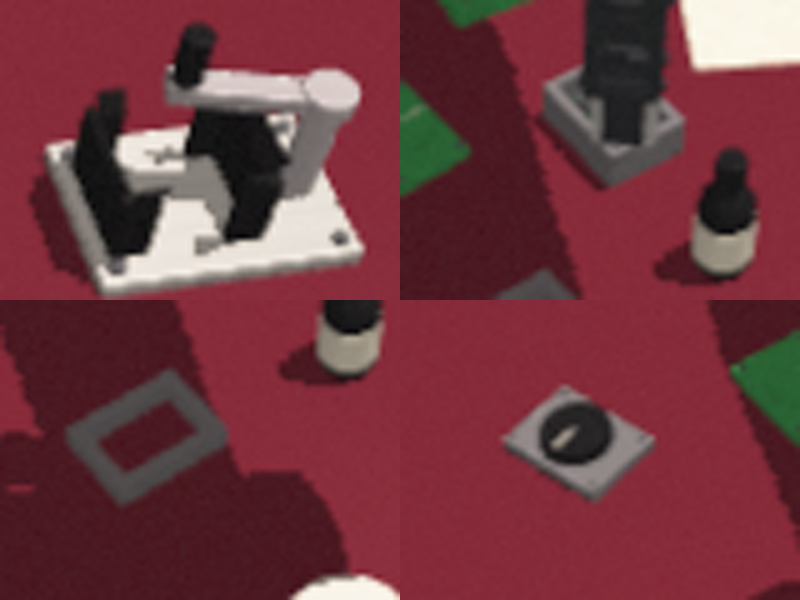

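View pics/side0.png

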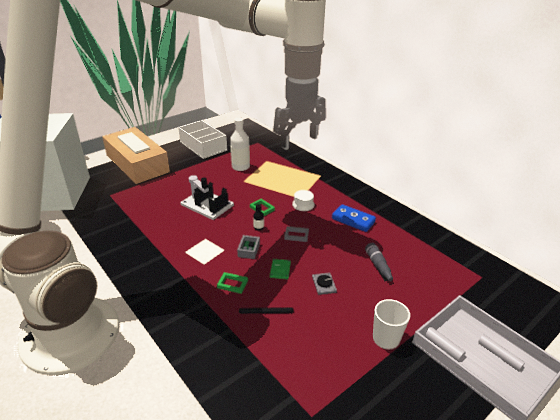

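Run:
```python
from h import *
s=load('scene0'); w=load('wrist0')
def rect(n,d,uv,z):
    P=px2w(d,uv,z)[:,:2]; c=P.mean(0); L=np.roll(P,-1,0)-P
    print(n,'c',c.round(1),'len',np.hypot(*L.T).round(1),'ang',(np.degrees(np.arctan2(L[:,1],L[:,0]))%180).round(1))
rect('nest s',s,[(369.6,199),(418.6,193),(433,218.5),(380.6,227)],10)
rect('hous s',s,[(289,188),(302.4,203),(316.6,194.4)],24)
rect('hous w',w,[(385,177),(430,146),(448,176),(411,203)],20)
rect('spac w',w,[(308,118),(336,152),(308,176),(279,146)],12)
rect('spac s',s,[(268.5,236),(290,224.5),(300.5,237),(280,250)],12)
rect('face s',s,[(213,197),(231,207.4),(219.4,218),(200.6,207.6)],8)
print('hub',px2w(s,[(426.4,187.5)],77.5)); print('knob top',px2w(s,[(400,177)],105.5))
print('ink',px2w(s,[(325,223)],5), px2w(w,[(365,232)],75), 'balm',px2w(w,[(220,225)],35),'green',px2w(w,[(302,264)],12))
```

```text
nest s c [474.3 224.4] len [126.5  83.4 129.7  88.4] ang [105.2  17.2 107.5  15. ]
hous s c [466.7 -14.1] len [59.5 45.4 71.5] ang [ 39.2 134.4  78.4]
hous w c [448.3 -15. ] len [63.  45.4 54.1 49. ] ang [ 36.4 127.3  39.3 137.8]
spac w c [584.6 -47.4] len [53.3 44.7 51.7 47.4] ang [131.7  41.4 134.7  43.5]
spac s c [588.5 -44.4] len [59.6 43.3 58.5 47. ] ang [130.2  39.7 133.8  41.2]
face s c [ 515.6 -223.3] len [59.7 41.5 60.  43.7] ang [ 61.  149.7  63.  149.5]
hub [[461.78519542 269.35053839  77.5       ]]
knob top [[462.49245041 203.9217188  105.5       ]]
ink [[533.20993945  45.38334956   5.        ]] [[526.55441635  38.37376372  75.        ]] balm [[692.16624379  43.25679135  35.        ]] green [[588.02039904 106.79280516  12.        ]]
```

Scene and wrist agree: the nest's +y axis points at about 106°, with the pocket near (479,207) and the hub near (462,269). The knob is near (462,204), so the keeper starts at about 0.27 rad. Next I go above the nest for a closer look.

Request:
drive_tool(deltas=[[[-1.0,1.0,0],[0,0,0]],[[-2.4,2.2,0],[0,0,0]],[[-2.6,2.4,0],[0,0,0]],[[-2.6,2.4,0],[0,0,0]],[[-2.6,2.4,0],[0,0,0]],[[-2.4,2.4,0],[0,0,0]],[[-1.6,1.4,0],[0,0,0]],[[-0.8,0.8,0],[0,0,0]],[[0,0,0],[0,0,0]]], claw=2.6)

```text
clock: 1.05
position: [474.0, 160.8, 231.5]
ee_rot: [0.708, -0.706, -0.0, -0.0]
contact_force: [-0.6, -0.4, 0.7]
gripper_width: 26.3
grasp_force: 0.0
```

Run:
```python
from h import *
d=snap('wrist','w1'); print(d['s']['position'])
snap('scene','s1')
i=cv2.imread('pics/w1.png'); cv2.imwrite('pics/w1b.png',cv2.resize(i,None,fx=1.42,fy=1.42,interpolation=cv2.INTER_CUBIC))
```

```text
[474.01211524 160.8025818  231.54655073]
```

View pics/w1b.png

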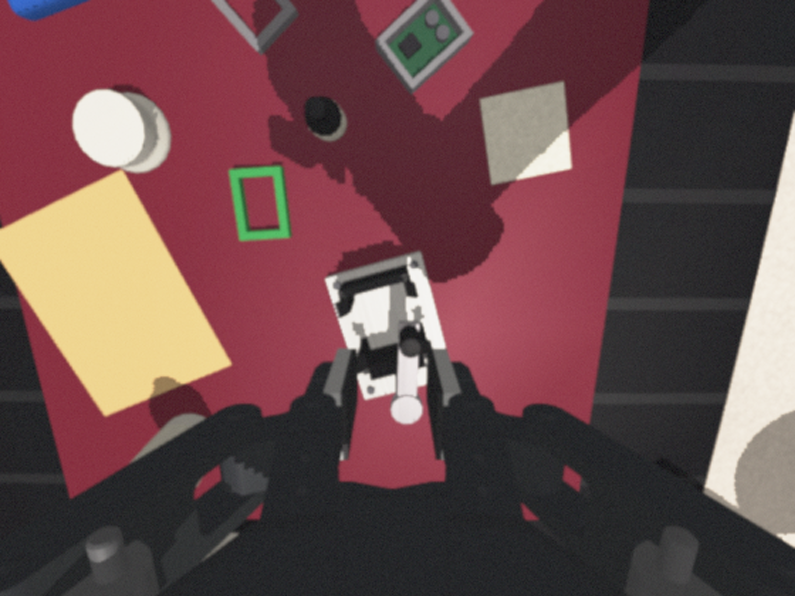

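The nest plate spans (325,279), (420,252), (366,399), in enlarged pixels. The knob top is at (410,340), the hub at (406,409), and the housing rim runs from (376,42) to (411,90) to (473,33).

Run:
```python
from h import *
d=load('w1'); f=lambda *p: np.array(p)/1.42
print('knob',px2w(d,f((410,337)),105.5)); print('hub',px2w(d,f((406,409)),77.5))
P=px2w(d,f((325,279),(420,252),(366,399)),10)[:,:2]; print(P, P[1]-P[0],P[2]-P[0]); 
for a,b in((0,1),(0,2)): print(np.hypot(*(P[b]-P[a])),np.degrees(np.arctan2(*(P[b]-P[a])[::-1])))
print('pl centre',(P[1]+P[2])/2)
H=px2w(d,f((376,42),(411,90),(473,33)),24)[:,:2]; print(H,np.hypot(*(H[1]-H[0])),np.hypot(*(H[2]-H[1])),[np.degrees(np.arctan2(*(v)[::-1])) for v in(H[1]-H[0],H[2]-H[1])],(H[0]+H[2])/2)
```

```text
knob [[460.9540293  194.17567234 105.5       ]]
hub [[461.92544601 266.67298966  77.5       ]]
[[534.02509229 174.38875707]
 [448.48032364 149.6467814 ]
 [498.65612313 295.22397115]] [-85.54476865 -24.74197567] [-35.36896916 120.83521407]
89.05095622030174 -163.86862978852142
125.90517439668838 106.31497270450521
pl centre [473.56822339 222.43537628]
[[485.91510948 -12.65956712]
 [458.94923559  20.71757689]
 [412.69078492 -19.04201996]] 42.909114374552225 60.99729338177587 [np.float64(128.9352423637974), np.float64(-139.32061451177876)] [449.3029472  -15.85079354]
```

Request:
drive_tool(deltas=[[[-2.1,0.6,1.5],[0,0,0]],[[-2.17,0.65,2.0],[0,0,0]],[[0,0,2.5],[0,0,0]],[[0,0,2.5],[0,0,0]],[[0,0,2.0],[0,0,0]],[[0,0,1.5],[0,0,0]],[[0,0,1.5],[0,0,0]],[[0,0,1.2],[0,0,0]],[[0,0,0],[0,0,0]]], claw=3.6)

```text
clock: 2.05
position: [462.2, 201.2, 82.4]
ee_rot: [-0.706, 0.708, 0.0, -0.002]
contact_force: [-0.4, -0.4, -0.1]
gripper_width: 36.0
grasp_force: 0.0
```

Request:
drive_tool(deltas=[[[0,0,0],[0,0,0]],[[0,0,0],[0,0,0]],[[0,0,0],[0,0,0]]], claw=2.2)

```text
clock: 2.35
position: [463.0, 202.9, 85.1]
ee_rot: [-0.707, 0.707, -0.0, 0.001]
contact_force: [-0.6, 0.0, -0.2]
gripper_width: 22.1
grasp_force: 0.0
```

Run:
```python
from h import *
a=snap('scene','s2')['img']; b=snap('side','d2')['img']
c=lambda i,x,y,w,h,s: cv2.resize(i[y:y+h,x:x+w],None,fx=s,fy=s,interpolation=cv2.INTER_CUBIC)
cv2.imwrite('pics/m2.png',np.hstack([c(a,360,140,80,100,5),c(b,165,130,80,100,5)])[:,:,::-1])
```

```text
(no output)
```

View pics/m2.png

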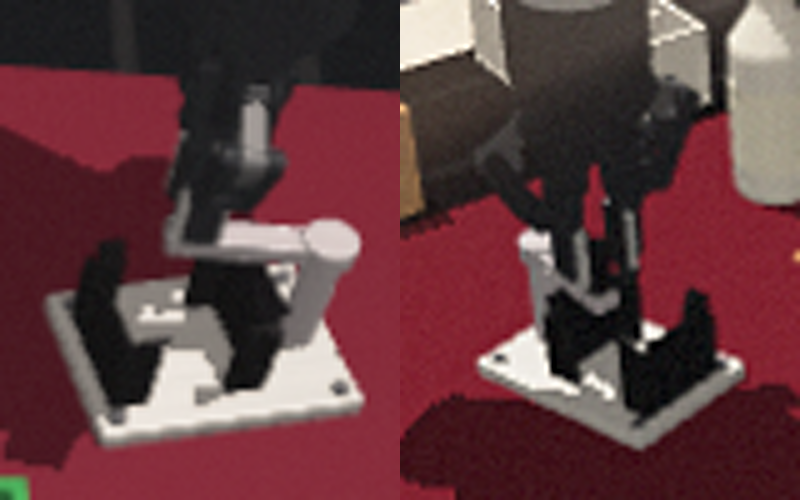

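The fingers straddle the knob in both views, at scene crop (205,190) and side crop (605,250). Now I swing it clockwise about the post.

Request:
drive_tool(deltas=[[[-0.03,0.45,0],[0,0,4]],[[-0.06,0.9,0],[0,0,8]],[[-0.06,0.9,0],[0,0,8]],[[-0.06,0.9,0],[0,0,8]],[[-0.06,0.9,0],[0,0,8]],[[-0.06,0.9,0],[0,0,8]],[[-0.06,0.9,0],[0,0,8]],[[0,0,0],[0,0,0]]])

```text
clock: 3.25
position: [411.2, 228.1, 84.8]
ee_rot: [-0.326, 0.945, 0.0, 0.0]
contact_force: [0.1, 0.2, -0.4]
gripper_width: 22.0
grasp_force: 0.0
```

Request:
drive_tool(deltas=[[[-0.06,0.9,0],[0,0,8]],[[-0.06,0.9,0],[0,0,8]],[[-0.06,0.9,0],[0,0,8]],[[-0.06,0.9,0],[0,0,8]],[[-0.03,0.45,0],[0,0,4]],[[0,0,0],[0,0,0]]])

```text
clock: 3.85
position: [398.0, 265.4, 84.4]
ee_rot: [-0.019, 1.0, 0.0, 0.0]
contact_force: [-0.6, 0.2, -0.6]
gripper_width: 22.1
grasp_force: 0.0
```

Request:
drive_tool(deltas=[[[0,0,0],[0,0,0]],[[0,0,-1.0],[0,0,0]],[[0,0,-2.0],[0,0,0]],[[0,0,-3.0],[0,0,0]],[[0,0,-3.0],[0,0,0]]], claw=3.4)

```text
clock: 4.35
position: [397.8, 264.6, 175.9]
ee_rot: [-0.018, 1.0, -0.0, 0.0]
contact_force: [-0.0, 0.8, -0.4]
gripper_width: 33.9
grasp_force: 0.0
```

Run:
```python
from h import *
d=snap('wrist','w3'); s=d['s']; print(s['clock'],s['position'],R.from_quat(s['ee_rot']).as_matrix().round(3))
snap('scene','s3')
```

```text
4.35 [397.8375513  264.61191284 175.92178618] [[-0.999 -0.036  0.   ]
 [-0.036  0.999 -0.   ]
 [-0.    -0.    -1.   ]]
```

Request:
drive_tool(deltas=[[[-0.3,-1.5,-0.5],[0,0,0]],[[-0.5,-3.3,-0.5],[0,0,0]],[[-0.6,-4.2,-0.5],[0,0,0]],[[-0.6,-4.2,-0.5],[0,0,0]],[[-0.6,-4.2,-0.5],[0,0,0]],[[-0.6,-4.2,0],[0,0,0]],[[-0.5,-3.6,0],[0,0,0]],[[-0.36,-2.2,0],[0,0,0]],[[-0.1,-0.76,0],[0,0,-8]],[[0,0,0],[0,0,-8]],[[0,0,0],[0,0,-8]],[[0,0,0],[0,0,-8]]], claw=8.5)

```text
clock: 5.65
position: [448.2, -16.1, 198.7]
ee_rot: [-0.295, 0.956, 0.0, -0.001]
contact_force: [-0.6, -0.9, 0.8]
gripper_width: 84.9
grasp_force: 0.0
```

Request:
drive_tool(deltas=[[[0,0,0],[0,0,-8]],[[0,0,0],[0,0,0]],[[0,0,0],[0,0,0]]])

```text
clock: 5.95
position: [448.6, -15.5, 199.0]
ee_rot: [-0.357, 0.934, 0.0, -0.001]
contact_force: [0.3, -0.2, -0.4]
gripper_width: 84.6
grasp_force: 0.0
```

Run:
```python
from h import *
d=snap('wrist','w4'); s=d['s']; print(s['clock'],s['position'],R.from_quat(s['ee_rot']).as_matrix().round(3))
i=d['img'][:,:,::-1]; print(w2px(d,[s['position'][0],s['position'][1],24]))
cv2.imwrite('pics/w4b.png',cv2.resize(i[0:300,100:500],None,fx=2,fy=2,interpolation=cv2.INTER_CUBIC))
```

```text
5.95 [448.64113204 -15.4886608  199.0000225 ] [[-0.745 -0.667 -0.001]
 [-0.667  0.745 -0.   ]
 [ 0.001  0.001 -1.   ]]
[[275.81767898 193.9404427 ]]
```

View pics/w4b.png

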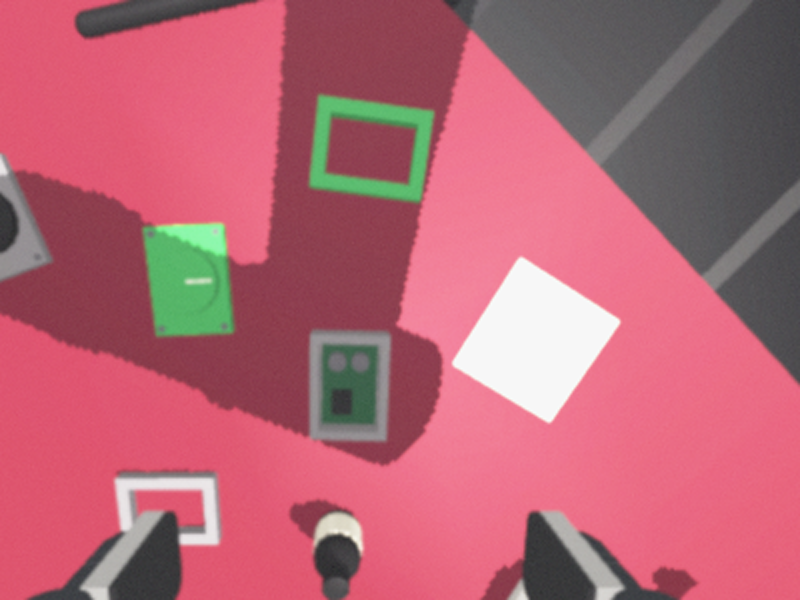

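The housing rim corners in the crop are (310,331), (391,332), (388,441), (309,439), nearly square to the tool. The spacer corners are (115,473), (217,473), (219,545), and the face is partly in view at the left with corner (52,262).

Run:
```python
from h import *
d=load('w4'); f=lambda *p: np.array(p)/2+[100,0]
def rep(n,P):
    P=P[:,:2]; L=np.roll(P,-1,0)-P
    print(n,P.mean(0).round(1),np.hypot(*L.T).round(1),(np.degrees(np.arctan2(L[:,1],L[:,0]))%180).round(1))
rep('H',px2w(d,f((309.5,330.5),(391,331),(388.5,441.5),(308.5,439.5)),24))
rep('S',px2w(d,f((114.5,475),(217,474.5),(219,545.5),(122,546)),12))
Rt=R.from_quat(d['s']['ee_rot']).as_matrix()
c=px2w(d,f((309.5,330.5),(391,331),(388.5,441.5),(308.5,439.5)),24).mean(0)
print((Rt.T@(c-d['s']['position'])).round(1), 'toolY ang',np.degrees(np.arctan2(Rt[1,1],Rt[0,1])))
```

```text
H [449.1 -16.8] [44.4 63.  45.9 62.1] [131.5  41.5 130.3  40.2]
S [583.7 -46.6] [62.4 47.4 61.2 47.5] [132.2  39.7 132.3  41.2]
[  0.3  -1.4 175. ] toolY ang 131.8237513566454
```

Request:
drive_tool(deltas=[[[0,-0.13,2.0],[0,0,0.8]],[[0,0,3.5],[0,0,0]],[[0,0,4.0],[0,0,0]],[[0,0,4.0],[0,0,0]],[[0,0,2.5],[0,0,0]],[[0,0,1.7],[0,0,0]],[[0,0,1.2],[0,0,0]],[[0,0,0.6],[0,0,0]],[[0,0,0],[0,0,0]]])

```text
clock: 6.9
position: [449.7, -16.1, 3.7]
ee_rot: [-0.351, 0.936, 0.0, -0.001]
contact_force: [1.0, 0.7, 1.1]
gripper_width: 85.0
grasp_force: 0.0
```

Request:
drive_tool(deltas=[[[0,0,0],[0,0,0]],[[0,0,0],[0,0,0]],[[0,0,0],[0,0,0]],[[0,0,0],[0,0,0]],[[0,0,0],[0,0,0]]], claw=4.0)

```text
clock: 7.4
position: [450.8, -15.7, 5.3]
ee_rot: [-0.352, 0.936, -0.0, 0.001]
contact_force: [-1.4, 1.0, 5.6]
gripper_width: 43.1
grasp_force: 61.7
```

Request:
drive_tool(deltas=[[[0,0,-0.5],[0,0,0]],[[0,0,-1.5],[0,0,0]],[[0,0,-3.0],[0,0,0]],[[0,0,-3.5],[0,0,0]],[[0,0,-3.5],[0,0,-4]],[[0,0,-3.5],[0,0,-8]],[[0,0,-2.0],[0,0,-8]],[[0,0,-1.0],[0,0,-8]],[[0,0,0],[0,0,-8]],[[0,0,0],[0,0,-8]],[[0,0,0],[0,0,-8]],[[0,0,0],[0,0,-8]]])

```text
clock: 8.6
position: [449.2, -15.9, 189.1]
ee_rot: [0.774, -0.633, -0.001, 0.0]
contact_force: [-0.1, -0.3, -1.6]
gripper_width: 42.7
grasp_force: 61.4
```

Request:
drive_tool(deltas=[[[0,0,0],[0,0,-5.2]],[[-1.2,-0.4,0],[0,0,0]],[[-2.6,-0.9,0],[0,0,0]],[[-3.6,-1.3,0],[0,0,0]],[[-4.0,-1.4,0],[0,0,0]],[[-4.0,-1.4,0],[0,0,0]],[[-3.8,-1.4,0],[0,0,0]],[[-3.0,-1.1,0],[0,0,0]],[[-1.8,-0.7,0],[0,0,0]],[[-1.0,-0.3,0],[0,0,0]],[[0,0,0],[0,0,0]],[[0,0,0],[0,0,0]]])

```text
clock: 9.8
position: [464.4, 248.1, 189.1]
ee_rot: [0.8, -0.599, -0.0, 0.001]
contact_force: [0.7, -0.3, -2.7]
gripper_width: 42.5
grasp_force: 61.4
```

Run:
```python
from h import *
d=snap('wrist','w5'); s=d['s']; print(s['clock'],s['position'],s['gripper_width'],R.from_quat(s['ee_rot']).as_matrix().round(3))
i=d['img'][:,:,::-1]; p=w2px(d,[479.2,205.9,10])[0]; print(p)
x,y=(p-[110,80]).astype(int).clip(0); print(x,y)
cv2.imwrite('pics/w5b.png',cv2.resize(i[y:y+200,x:x+220],None,fx=3,fy=3,interpolation=cv2.INTER_CUBIC))
```

```text
9.8 [464.43773241 248.13842162 189.09160978] 42.542983004130015 [[ 0.281 -0.96  -0.001]
 [-0.96  -0.281 -0.001]
 [ 0.     0.001 -1.   ]]
[273.10465352 152.96100414]
163 72
```

View pics/w5b.png

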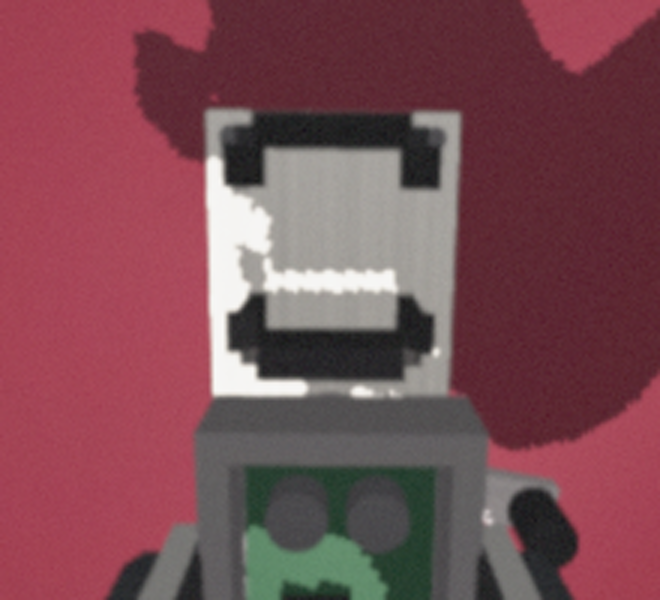

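The empty pocket is clear of the keeper, whose knob is off at lower right (540,530). The floor corners in the crop are (265,148), (401,148), (398,329), (265,329), and the housing is held square.

Run:
```python
from h import *
d=load('w5'); f=lambda *p: np.array(p)/3+[163,72]
Rt=R.from_quat(d['s']['ee_rot']).as_matrix(); p=np.array(d['s']['position'])
def rep(n,uv,z):
    W=px2w(d,f(*uv),z); P=W[:,:2]; L=np.roll(P,-1,0)-P
    print(n,P.mean(0).round(1),np.hypot(*L.T).round(1),(np.degrees(np.arctan2(L[:,1],L[:,0]))%180).round(1),'tool',(Rt.T@(W.mean(0)-p)).round(1))
rep('floor',((265,148),(400.5,148),(398,329),(265.5,329)),10)
rep('plate top edge',((206,110),(461,112)),10)
# held housing front-bottom edge: underside is ~5mm below TCP
rep('hous bottom edge',((211,397),(472,397)),p[2]-5)
rep('hous rim edge',((197,434),(487,434)),p[2]+19)
print('toolY',np.degrees(np.arctan2(Rt[1,1],Rt[0,1])))
```

```text
floor [478.7 205. ] [48.  64.8 49.5 64.8] [ 16.3 106.6  16.3 105.3] tool [ 45.3  -1.8 179.1]
plate top edge [490.8 161.8] [89.4 89.4] [15.9 15.9] tool [ 90.2  -1.2 179.1]
hous bottom edge [472.3 218.6] [45.6 45.6] [16.3 16.3] tool [30.6  0.8  5. ]
hous rim edge [472.4 218.2] [43. 43.] [16.3 16.3] tool [ 31.    0.8 -19. ]
toolY -163.65896375891728
```

Request:
drive_tool(deltas=[[[1.2,-0.05,0],[0,0,0]],[[1.8,-0.08,0.5],[0,0,0]],[[1.47,-0.1,1.5],[0,0,0]],[[0,0,2.5],[0,0,0]],[[0,0,2.5],[0,0,0]],[[0,0,2.0],[0,0,0]],[[0,0,1.5],[0,0,0]],[[0,0,0.9],[0,0,0]],[[0,0,0],[0,0,0]]])

```text
clock: 10.75
position: [479.3, 205.4, 74.4]
ee_rot: [0.8, -0.6, -0.0, 0.001]
contact_force: [0.0, 0.1, -1.8]
gripper_width: 42.5
grasp_force: 61.3
```

Request:
drive_tool(deltas=[[[0,0,0.5],[0,0,0]],[[0,0,0.6],[0,0,0]],[[0,0,0.6],[0,0,0]],[[0,0,0.6],[0,0,0]],[[0,0,0.5],[0,0,0]],[[0,0,0],[0,0,0]]])

```text
clock: 11.35
position: [479.2, 206.5, 46.4]
ee_rot: [0.801, -0.599, -0.0, 0.001]
contact_force: [-0.1, -0.2, -2.1]
gripper_width: 42.5
grasp_force: 61.3
```

Request:
drive_tool(deltas=[[[0,0,0.5],[0,0,0]],[[0,0,0.6],[0,0,0]],[[0,0,0.6],[0,0,0]],[[0,0,0.5],[0,0,0]],[[0,0,0.4],[0,0,0]],[[0,0,0],[0,0,0]]])

```text
clock: 11.95
position: [479.3, 206.5, 20.6]
ee_rot: [0.801, -0.599, -0.0, 0.001]
contact_force: [0.3, 0.6, -3.3]
gripper_width: 42.7
grasp_force: 61.3
```

Request:
drive_tool(deltas=[[[0,0,0.1],[0,0,0]],[[0,0,0.1],[0,0,0]],[[0,0,0.1],[0,0,0]],[[0,0,0],[0,0,0]]])

```text
clock: 12.35
position: [479.7, 206.9, 18.3]
ee_rot: [0.801, -0.599, -0.0, -0.0]
contact_force: [-0.2, 0.1, -1.2]
gripper_width: 42.7
grasp_force: 61.3
```

Request:
drive_tool(deltas=[[[0,0,0.1],[0,0,0]],[[0,0,0.1],[0,0,0]],[[0,0,0],[0,0,0]]])

```text
clock: 12.65
position: [479.6, 206.8, 16.2]
ee_rot: [0.801, -0.599, -0.0, 0.0]
contact_force: [-0.1, -0.5, -2.8]
gripper_width: 42.9
grasp_force: 61.3
```

Request:
drive_tool(deltas=[[[0,0,0.1],[0,0,0]],[[0,0,0],[0,0,0]]])

```text
clock: 12.85
position: [479.8, 206.9, 15.4]
ee_rot: [0.801, -0.599, 0.0, -0.0]
contact_force: [0.2, 0.2, -1.9]
gripper_width: 42.7
grasp_force: 61.4
```

Request:
drive_tool(deltas=[[[0,0,0.1],[0,0,0]],[[0,0,0],[0,0,0]]])

```text
clock: 13.05
position: [479.9, 206.9, 15.3]
ee_rot: [0.801, -0.599, 0.0, -0.0]
contact_force: [-1.5, -0.9, 6.0]
gripper_width: 42.3
grasp_force: 62.3
```

Request:
drive_tool(deltas=[[[0,0,0.1],[0,0,0]],[[0,0,0],[0,0,0]]])

```text
clock: 13.25
position: [479.9, 206.9, 15.3]
ee_rot: [0.801, -0.599, 0.0, -0.0]
contact_force: [-4.3, -1.1, 13.2]
gripper_width: 42.4
grasp_force: 63.1
```

Seated: 13 N of reaction at z 15.3. I'll ease off and release.

Request:
drive_tool(deltas=[[[0,0,-0.1],[0,0,0]],[[0,0,0],[0,0,0]],[[0,0,0],[0,0,0]]])

```text
clock: 13.55
position: [479.9, 207.0, 15.3]
ee_rot: [0.801, -0.599, 0.0, -0.0]
contact_force: [-3.0, -1.2, 8.1]
gripper_width: 42.5
grasp_force: 62.6
```

Request:
drive_tool(deltas=[[[0,0,0],[0,0,0]],[[0,0,0],[0,0,0]],[[0,0,0],[0,0,0]],[[0,0,-0.5],[0,0,0]],[[0,0,-1.5],[0,0,0]],[[0,0,-3.0],[0,0,0]],[[0,0,-4.0],[0,0,0]],[[0,0,-4.0],[0,0,0]],[[0,0,-3.0],[0,0,0]],[[0,0,-1.0],[0,0,0]],[[0,0,0],[0,0,0]]], claw=6.5)

```text
clock: 14.65
position: [480.2, 207.3, 185.8]
ee_rot: [0.801, -0.599, 0.0, -0.002]
contact_force: [-0.2, 0.2, 0.3]
gripper_width: 64.8
grasp_force: 0.0
```

Request:
drive_tool(deltas=[[[1.3,-0.15,0],[0,0,0]],[[2.8,-0.3,0],[0,0,0]],[[3.8,-0.4,0],[0,0,0]],[[4.0,-0.4,0],[0,0,0]],[[4.0,-0.4,0],[0,0,0]],[[4.0,-0.4,0],[0,0,0]],[[3.6,-0.4,0],[0,0,0]],[[2.5,-0.3,0],[0,0,0]],[[1.3,-0.14,0],[0,0,-8.3]],[[0,0,0],[0,0,-8.3]],[[0,0,0],[0,0,-8.3]],[[0,0,0],[0,0,0]]], claw=8.5)

```text
clock: 15.85
position: [583.4, -47.9, 181.7]
ee_rot: [0.911, -0.413, -0.002, 0.001]
contact_force: [0.2, 0.5, -0.9]
gripper_width: 84.8
grasp_force: 0.0
```

Request:
drive_tool(deltas=[[[0,0,0],[0,0,0]]])

```text
clock: 15.95
position: [583.8, -47.4, 182.6]
ee_rot: [0.91, -0.414, -0.001, 0.001]
contact_force: [0.1, -0.3, -0.1]
gripper_width: 85.2
grasp_force: 0.0
```

```bash
cat >> h.py <<'E'
def grey(d,guess,z,r=60):
    """footprint rectangle of the non-red, non-green blob around the guessed world point"""
    im=d['img'].astype(int); c=w2px(d,list(guess)+[z])[0]; a,b=c.astype(int)
    m=((im.max(2)-im.min(2))<45)*((im[:,:,1])>45); m=m.astype(np.uint8)
    n,l,st,ce=cv2.connectedComponentsWithStats(m)
    k=[i for i in range(1,n) if 300<st[i,4]<9000]
    k=min(k,key=lambda i:np.hypot(*(ce[i]-c)))
    cnt=max(cv2.findContours((l==k).astype(np.uint8),cv2.RETR_EXTERNAL,cv2.CHAIN_APPROX_NONE)[0],key=len).reshape(-1,2).astype(float)
    W=px2w(d,cnt,z)[:,:2].astype(np.float32); (cx,cy),(w,h),ang=cv2.minAreaRect(W)
    if w>h: ang+=90; w,h=h,w
    p=np.array(d['s']['position']); Rt=R.from_quat(d['s']['ee_rot']).as_matrix()
    ta=np.degrees(np.arctan2(Rt[1,1],Rt[0,1]))
    print('px',ce[k].round(),'area',st[k,4],'c',(round(cx,1),round(cy,1)),'size',round(w,1),round(h,1),'closing ang',round(ang%180,1),'toolY',round(ta%180,1),'tool shift',(Rt.T@(np.array([cx,cy,z])-p)).round(1), 'tcp',p.round(1))
E
python3 - <<'E'
from h import *
d=snap('wrist','w6'); grey(d,(585,-46.5),12)
d['s']=d['s']; s=snap('scene','s6'); s['s']=d['s']; grey(s,(515.6,-223),8)
E
```

```text
px [274. 192.] area 1444 c (585.2, -47.5) size 46.5 64.0 closing ang 42.2 toolY 41.1 tool shift [  1.4  -1.4 170.6] tcp [583.8 -47.4 182.6]
px [184. 257.] area 600 c (659.9, -268.5) size 34.0 130.1 closing ang 155.5 toolY 41.1 tool shift [217.   87.5 174.4] tcp [583.8 -47.4 182.6]
```

Request:
drive_tool(deltas=[[[0.14,-0.1,2.0],[0,0,-1]],[[0,0,3.5],[0,0,0]],[[0,0,4.0],[0,0,0]],[[0,0,3.5],[0,0,0]],[[0,0,2.2],[0,0,0]],[[0,0,1.4],[0,0,0]],[[0,0,0.8],[0,0,0]],[[0,0,0.5],[0,0,0]],[[0,0,0.2],[0,0,0]],[[0,0,0],[0,0,0]]], claw=7.0)

```text
clock: 17.05
position: [586.8, -47.2, 4.0]
ee_rot: [0.915, -0.404, 0.001, -0.0]
contact_force: [-0.0, -0.4, -0.1]
gripper_width: 70.0
grasp_force: 0.0
```

Request:
drive_tool(deltas=[[[0,0,0],[0,0,0]],[[0,0,0],[0,0,0]],[[0,0,0],[0,0,0]]], claw=5.4)

```text
clock: 17.35
position: [586.5, -47.2, 3.9]
ee_rot: [0.915, -0.404, 0.0, -0.0]
contact_force: [0.0, 0.2, -0.0]
gripper_width: 53.9
grasp_force: 0.0
```

Request:
drive_tool(deltas=[[[0,0,0.2],[0,0,0]],[[0,0,0.2],[0,0,0]],[[0,0,0],[0,0,0]]])

```text
clock: 17.65
position: [585.9, -47.3, -1.1]
ee_rot: [0.915, -0.404, -0.0, 0.0]
contact_force: [0.0, -0.1, -0.4]
gripper_width: 53.9
grasp_force: 0.0
```

Request:
drive_tool(deltas=[[[0,0,0],[0,0,0]],[[0,0,0],[0,0,0]],[[0,0,0],[0,0,0]]], claw=4.0)

```text
clock: 17.95
position: [586.4, -47.2, -0.5]
ee_rot: [0.915, -0.404, 0.0, -0.0]
contact_force: [0.3, 1.3, 1.1]
gripper_width: 42.0
grasp_force: 62.0
```

Request:
drive_tool(deltas=[[[0,0,-0.5],[0,0,0]],[[0,0,-1.5],[0,0,0]],[[0,0,-3.0],[0,0,0]],[[0,0,-3.5],[0,0,2.1]],[[0,0,-3.5],[0,0,8]],[[0,0,-2.0],[0,0,8]],[[0,0,-1.0],[0,0,8]],[[0,0,0],[0,0,0]],[[0,0,0],[0,0,0]]])

```text
clock: 18.85
position: [585.6, -47.3, 148.9]
ee_rot: [0.8, -0.599, -0.0, 0.0]
contact_force: [0.4, -0.0, -0.4]
gripper_width: 42.6
grasp_force: 61.8
```

Request:
drive_tool(deltas=[[[-1.3,0.15,0],[0,0,0]],[[-2.8,0.31,0],[0,0,0]],[[-3.8,0.44,0],[0,0,0]],[[-4.0,0.46,0],[0,0,0]],[[-4.0,0.46,0],[0,0,0]],[[-3.9,0.45,0],[0,0,0]],[[-3.4,0.4,0],[0,0,0]],[[-2.5,0.28,0],[0,0,0]],[[-1.3,0.13,0],[0,0,0]],[[-0.3,0.03,0],[0,0,0]],[[0,0,0],[0,0,0]],[[0,0,0],[0,0,0]]])

```text
clock: 20.05
position: [480.2, 205.4, 149.0]
ee_rot: [0.799, -0.601, -0.0, 0.0]
contact_force: [-0.0, -0.1, -1.8]
gripper_width: 42.2
grasp_force: 61.8
```

```bash
cat >> h.py <<'E'
def go(x,y,tx=-73.7):
    s=arm.read_state(); p=np.array(s['position']); Rt=R.from_quat(s['ee_rot']).as_matrix()
    a=np.degrees(np.arctan2(Rt[1,0],Rt[0,0]))
    print('t',round(s['clock'],2),'tcp',p.round(1),'toolx',a.round(2),'turn z',round(a-tx,2),'shift',(Rt.T@(np.array([x,y,p[2]])-p)).round(1),'F',s['contact_force'].round(1),'w',round(s['gripper_width'],1))
E
python3 -c "
from h import *
go(479.9,206.0)"
```

```text
t 20.05 tcp [480.2 205.4 149. ] toolx -73.84 turn z -0.14 shift [-0.7  0.2 -0. ] F [-0.  -0.1 -1.8] w 42.2
```

Request:
drive_tool(deltas=[[[-0.05,0,1.0],[0,0,0]],[[0,0,2.5],[0,0,0]],[[0,0,2.5],[0,0,0]],[[0,0,1.6],[0,0,0]],[[0,0,0.8],[0,0,0]],[[0,0,0.5],[0,0,0]],[[0,0,0.5],[0,0,0]],[[0,0,0.4],[0,0,0]],[[0,0,0.4],[0,0,0]],[[0,0,0.4],[0,0,0]],[[0,0,0],[0,0,0]]])

```text
clock: 21.15
position: [479.9, 206.2, 43.0]
ee_rot: [0.8, -0.601, -0.0, 0.0]
contact_force: [2.1, -3.2, -1.3]
gripper_width: 42.2
grasp_force: 61.7
```

Request:
drive_tool(deltas=[[[0,0,0.1],[0,0,0]],[[0,0,0.1],[0,0,0]],[[0,0,0],[0,0,0]]])

```text
clock: 21.45
position: [479.9, 206.2, 41.3]
ee_rot: [0.8, -0.601, 0.0, 0.0]
contact_force: [1.4, -4.2, 0.6]
gripper_width: 42.4
grasp_force: 61.9
```

A light wall touch pushes toward nest −y, so I'll shift slightly that way.

Request:
drive_tool(deltas=[[[0.07,-0.02,0],[0,0,0]],[[0,0,0.2],[0,0,0]],[[0,0,0.1],[0,0,0]],[[0,0,0],[0,0,0]]])

```text
clock: 21.85
position: [480.5, 206.3, 38.1]
ee_rot: [0.8, -0.6, -0.0, -0.0]
contact_force: [1.6, -1.8, 0.1]
gripper_width: 42.3
grasp_force: 61.8
```

Request:
drive_tool(deltas=[[[0,0,0.1],[0,0,0]],[[0,0,0.1],[0,0,0]],[[0,0,0],[0,0,0]]])

```text
clock: 22.15
position: [480.5, 206.3, 36.2]
ee_rot: [0.8, -0.6, -0.0, -0.0]
contact_force: [1.0, -1.4, -0.4]
gripper_width: 42.4
grasp_force: 61.7
```

Request:
drive_tool(deltas=[[[0,0,0.1],[0,0,0]],[[0,0,0.1],[0,0,0]],[[0,0,0],[0,0,0]]])

```text
clock: 22.45
position: [480.4, 206.3, 34.2]
ee_rot: [0.8, -0.6, -0.0, -0.0]
contact_force: [0.7, -1.0, -0.8]
gripper_width: 42.4
grasp_force: 61.7
```

Request:
drive_tool(deltas=[[[0,0,0.1],[0,0,0]],[[0,0,0],[0,0,0]]])

```text
clock: 22.65
position: [480.5, 206.2, 33.5]
ee_rot: [0.8, -0.6, 0.0, -0.0]
contact_force: [-0.7, -1.0, 1.3]
gripper_width: 42.3
grasp_force: 62.0
```

Request:
drive_tool(deltas=[[[0,0,0.1],[0,0,0]],[[0,0,0],[0,0,0]]])

```text
clock: 22.85
position: [480.5, 206.3, 33.4]
ee_rot: [0.8, -0.6, 0.0, -0.0]
contact_force: [-2.9, -1.1, 8.5]
gripper_width: 42.3
grasp_force: 62.8
```

Request:
drive_tool(deltas=[[[0,0,-0.05],[0,0,0]],[[0,0,0],[0,0,0]],[[0,0,0],[0,0,0]],[[0,0,0],[0,0,0]],[[0,0,-0.5],[0,0,0]],[[0,0,-1.5],[0,0,0]],[[0,0,-3.0],[0,0,0]],[[0,0,-4.0],[0,0,0]],[[0,0,-3.5],[0,0,0]],[[0,0,-2.0],[0,0,0]],[[0,0,-0.5],[0,0,0]]], claw=6.5)

```text
clock: 23.95
position: [481.6, 206.9, 186.0]
ee_rot: [0.8, -0.6, 0.001, -0.003]
contact_force: [0.7, 0.1, -0.3]
gripper_width: 65.2
grasp_force: 0.0
```

```bash
python3 -c "
from h import *
go(515,-222,-118)"
```

```text
t 23.95 tcp [481.6 206.9 186. ] toolx -73.78 turn z 44.22 shift [421.2  87.8  -1.4] F [ 0.7  0.1 -0.3] w 65.2
```

Request:
drive_tool(deltas=[[[1.2,0.25,0],[0,0,0]],[[2.8,0.6,0],[0,0,0]],[[4.0,0.85,0],[0,0,0]],[[4.4,0.9,0],[0,0,0]],[[4.4,0.9,0],[0,0,0]],[[4.4,0.9,0],[0,0,0]],[[4.4,0.9,0],[0,0,0]],[[4.4,0.9,0],[0,0,0]],[[4.2,0.9,0],[0,0,0]],[[3.6,0.75,0],[0,0,0]],[[2.7,0.6,0],[0,0,0]],[[1.6,0.35,0],[0,0,0]]])

```text
clock: 25.15
position: [511.4, -225.3, 180.2]
ee_rot: [0.799, -0.602, -0.002, 0.001]
contact_force: [-0.1, 1.0, 1.0]
gripper_width: 65.1
grasp_force: 0.0
```

Request:
drive_tool(deltas=[[[0,0,0],[0,0,8]],[[0,0,0],[0,0,8]],[[0,0,0],[0,0,8]],[[0,0,0],[0,0,8]],[[0,0,0],[0,0,8]],[[0,0,0],[0,0,4.2]],[[0,0,0],[0,0,0]],[[0,0,0],[0,0,0]]], claw=8.5)

```text
clock: 25.95
position: [512.3, -223.0, 181.3]
ee_rot: [-0.515, 0.857, 0.001, -0.001]
contact_force: [0.0, 0.1, 0.5]
gripper_width: 85.1
grasp_force: 0.0
```

Run:
```python
from h import *
d=snap('wrist','w7'); go(515,-222,-118)
p=w2px(d,[515.6,-223,8])[0]; print(p)
try: grey(d,(515.6,-223),8)
except Exception as e: print(e)
x,y=(p-[130,100]).astype(int).clip(0); print(x,y)
cv2.imwrite('pics/w7b.png',cv2.resize(d['img'][y:y+200,x:x+260,::-1],None,fx=3,fy=3,interpolation=cv2.INTER_CUBIC))
```

```text
t 26.0 tcp [ 512.6 -222.9  181.7] toolx -117.95 turn z 0.05 shift [-2.  -1.7 -0. ] F [-0.5  0.  -0.9] w 84.8
[272.69250712 195.62045341]
px [272. 192.] area 2136 c (514.9, -226.1) size 44.4 61.0 closing ang 149.9 toolY 152.1 tool shift [  1.4  -4.2 173.3] tcp [ 512.3 -223.   181.3]
142 95
```

View pics/w7b.png

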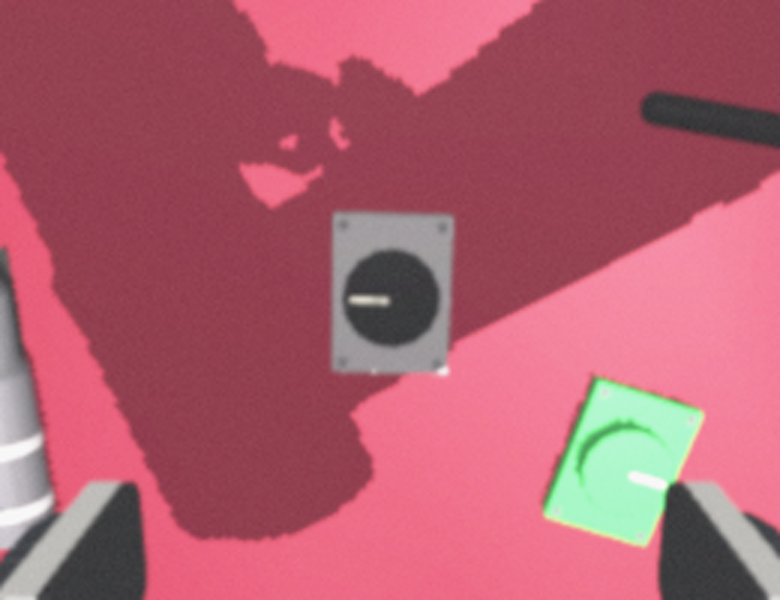

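The grey face with the black dial is confirmed, corners (332,212), (455,215), (449,374), (332,373) in the crop. The green look-alike is at (625,460).

Run:
```python
from h import *
d=load('w7'); W=px2w(d,np.array([(332,212),(455,215),(450,374.5),(331.5,373)])/3+[142,95],8)
L=np.roll(W,-1,0)-W; print(W.mean(0),np.hypot(L[:,0],L[:,1]),np.degrees(np.arctan2(L[:,1],L[:,0]))%180)
go(*W.mean(0)[:2],-118)
```

```text
[ 514.46522705 -225.0894662     8.        ] [44.49369536 60.36855834 45.02362416 60.83787865] [150.62801041  61.1734857  151.22872318  60.67252473]
t 26.0 tcp [ 512.6 -222.9  181.7] toolx -117.95 turn z 0.05 shift [ 1.  -2.7 -0. ] F [-0.5  0.  -0.9] w 84.8
```

Request:
drive_tool(deltas=[[[0.1,-0.28,2.0],[0,0,1.1]],[[0,0,3.5],[0,0,0]],[[0,0,4.0],[0,0,0]],[[0,0,3.5],[0,0,0]],[[0,0,2.0],[0,0,0]],[[0,0,1.4],[0,0,0]],[[0,0,0.8],[0,0,0]],[[0,0,0.4],[0,0,0]],[[0,0,0],[0,0,0]]], claw=7.0)

```text
clock: 26.9
position: [515.4, -225.0, 6.7]
ee_rot: [-0.507, 0.862, 0.0, -0.0]
contact_force: [-0.3, 0.4, -0.3]
gripper_width: 69.8
grasp_force: 0.0
```

Request:
drive_tool(deltas=[[[0,0,0],[0,0,0]],[[0,0,0],[0,0,0]],[[0,0,0],[0,0,0]]], claw=5.4)

```text
clock: 27.2
position: [515.8, -225.0, 7.6]
ee_rot: [-0.507, 0.862, -0.0, 0.001]
contact_force: [0.2, -0.5, -0.3]
gripper_width: 53.9
grasp_force: 0.0
```

Request:
drive_tool(deltas=[[[-0.05,0,0.4],[0,0,0]],[[0,0,0.3],[0,0,0]],[[0,0,0.1],[0,0,0]],[[0,0,0.1],[0,0,0]],[[0,0,0],[0,0,0]]])

```text
clock: 27.7
position: [515.5, -224.5, -2.4]
ee_rot: [-0.507, 0.862, 0.0, -0.0]
contact_force: [-0.0, 0.0, -0.8]
gripper_width: 54.2
grasp_force: 0.0
```

Request:
drive_tool(deltas=[[[0,0,0],[0,0,0]],[[0,0,0],[0,0,0]],[[0,0,0],[0,0,0]]], claw=4.0)

```text
clock: 28.0
position: [516.2, -224.7, -1.5]
ee_rot: [-0.507, 0.862, -0.001, 0.0]
contact_force: [-0.4, 0.8, 4.5]
gripper_width: 42.0
grasp_force: 63.7
```

Request:
drive_tool(deltas=[[[0,0,-0.5],[0,0,0]],[[0,0,-1.5],[0,0,0]],[[0,0,-3.0],[0,0,0]],[[0,0,-3.5],[0,0,-5.4]],[[0,0,-3.5],[0,0,-8]],[[0,0,-2.0],[0,0,-8]],[[0,0,-1.0],[0,0,-8]],[[0,0,0],[0,0,-8]],[[0,0,0],[0,0,-8]],[[0,0,0],[0,0,0]]])

```text
clock: 29.0
position: [515.1, -224.3, 147.6]
ee_rot: [0.8, -0.6, -0.0, -0.0]
contact_force: [0.4, -0.4, -0.3]
gripper_width: 42.0
grasp_force: 61.0
```

```bash
python3 -c "
from h import *
go(480,207)"
```

```text
t 29.0 tcp [ 515.1 -224.3  147.6] toolx -73.74 turn z -0.04 shift [-4.239e+02 -8.710e+01  3.000e-01] F [ 0.4 -0.4 -0.3] w 42.0
```

Request:
drive_tool(deltas=[[[-1.2,-0.25,0],[0,0,0]],[[-2.8,-0.57,0],[0,0,0]],[[-4.0,-0.83,0],[0,0,0]],[[-4.4,-0.9,0],[0,0,0]],[[-4.4,-0.9,0],[0,0,0]],[[-4.4,-0.9,0],[0,0,0]],[[-4.4,-0.9,0],[0,0,0]],[[-4.4,-0.9,0],[0,0,0]],[[-4.2,-0.87,0],[0,0,0]],[[-3.6,-0.74,0],[0,0,0]],[[-2.7,-0.56,0],[0,0,0]],[[-1.5,-0.3,0],[0,0,0]]])

```text
clock: 30.2
position: [479.6, 205.2, 147.7]
ee_rot: [0.8, -0.599, -0.0, 0.0]
contact_force: [-0.8, 0.0, -0.3]
gripper_width: 42.2
grasp_force: 61.0
```

Request:
drive_tool(deltas=[[[-0.3,-0.06,0],[0,0,0]],[[0,0,0],[0,0,0]],[[0,0,0],[0,0,0]]])

```text
clock: 30.5
position: [480.0, 204.7, 147.7]
ee_rot: [0.8, -0.6, -0.0, 0.0]
contact_force: [0.5, -0.2, -0.4]
gripper_width: 41.9
grasp_force: 61.0
```

```bash
python3 -c "
from h import *
go(480,207)"
```

```text
t 30.5 tcp [480.  204.7 147.7] toolx -73.8 turn z -0.1 shift [-2.2 -0.6 -0. ] F [ 0.5 -0.2 -0.4] w 41.9
```

Request:
drive_tool(deltas=[[[-0.2,-0.04,1.0],[0,0,0]],[[0,0,2.5],[0,0,0]],[[0,0,2.2],[0,0,0]],[[0,0,1.3],[0,0,0]],[[0,0,0.8],[0,0,0]],[[0,0,0.5],[0,0,0]],[[0,0,0.4],[0,0,0]],[[0,0,0.4],[0,0,0]],[[0,0,0.2],[0,0,0]],[[0,0,0],[0,0,0]]])

```text
clock: 31.5
position: [480.1, 207.9, 54.9]
ee_rot: [0.8, -0.6, 0.0, -0.0]
contact_force: [-0.4, 0.4, -0.1]
gripper_width: 41.9
grasp_force: 61.0
```

Request:
drive_tool(deltas=[[[0,0,0.2],[0,0,0]],[[0,0,0.2],[0,0,0]],[[0,0,0],[0,0,0]]])

```text
clock: 31.8
position: [479.9, 207.8, 50.6]
ee_rot: [0.8, -0.6, -0.0, 0.0]
contact_force: [-0.4, -0.5, -0.3]
gripper_width: 42.2
grasp_force: 61.0
```

Request:
drive_tool(deltas=[[[0.07,0,0.1],[0,0,0]],[[0,0,0.2],[0,0,0]],[[0,0,0.1],[0,0,0]],[[0,0,0],[0,0,0]]])

```text
clock: 32.2
position: [480.1, 207.1, 46.6]
ee_rot: [0.8, -0.6, -0.0, 0.0]
contact_force: [0.2, -0.3, -0.8]
gripper_width: 42.2
grasp_force: 61.0
```

Request:
drive_tool(deltas=[[[0,0,0.1],[0,0,0]],[[0,0,0],[0,0,0]]])

```text
clock: 32.4
position: [480.2, 207.2, 45.7]
ee_rot: [0.8, -0.6, -0.0, 0.0]
contact_force: [-0.7, 0.3, -0.9]
gripper_width: 41.9
grasp_force: 61.0
```

Request:
drive_tool(deltas=[[[0,0,0.1],[0,0,0]],[[0,0,0],[0,0,0]]])

```text
clock: 32.6
position: [480.2, 207.2, 44.7]
ee_rot: [0.8, -0.6, -0.0, 0.0]
contact_force: [-0.1, 0.2, -0.6]
gripper_width: 41.8
grasp_force: 61.0
```

Request:
drive_tool(deltas=[[[0,0,0.1],[0,0,0]],[[0,0,0],[0,0,0]]])

```text
clock: 32.8
position: [480.3, 207.2, 44.4]
ee_rot: [0.8, -0.6, 0.0, -0.0]
contact_force: [-2.0, -1.0, 3.6]
gripper_width: 42.0
grasp_force: 62.2
```

Request:
drive_tool(deltas=[[[0,0,0.05],[0,0,0]],[[0,0,0],[0,0,0]]])

```text
clock: 33.0
position: [480.3, 207.3, 44.4]
ee_rot: [0.8, -0.6, 0.0, -0.0]
contact_force: [-2.1, -0.9, 7.5]
gripper_width: 41.9
grasp_force: 62.7
```

Request:
drive_tool(deltas=[[[0,0,0],[0,0,0]],[[0,0,0],[0,0,0]],[[0,0,0],[0,0,0]],[[0,0,-0.5],[0,0,0]],[[0,0,-1.5],[0,0,0]],[[0,0,-3.0],[0,0,0]],[[0,0,-4.0],[0,0,0]],[[0,0,-3.5],[0,0,0]],[[0,0,-1.5],[0,0,0]],[[0,0,-0.5],[0,0,0]],[[0,0,0],[0,0,0]]], claw=6.5)

```text
clock: 34.1
position: [480.2, 207.2, 188.6]
ee_rot: [0.8, -0.6, -0.0, -0.0]
contact_force: [0.4, 0.3, -0.6]
gripper_width: 64.9
grasp_force: 0.0
```

Run:
```python
from h import *
d=snap('wrist','w8'); e=snap('scene','s8'); s=snap('side','d8'); go(396,265,180)
p=w2px(d,[480,206,40])[0]; print(p)
x,y=(p-[65,75]).astype(int); print(x,y)
c=lambda i,x,y,w,h,f: cv2.resize(i[y:y+h,x:x+w,::-1],(int(w*f),int(h*f)),interpolation=cv2.INTER_CUBIC)
a=c(d['img'],x,y,130,150,4)[:600,:520]; b=np.vstack([c(e['img'],365,160,70,75,4),c(s['img'],172,165,70,75,4)])
cv2.imwrite('pics/m8.png',np.hstack([a,b]))
```

```text
t 34.25 tcp [479.5 206.7 186.8] toolx -73.72 turn z -253.72 shift [-79.4  63.8   0.1] F [-0.7  0.1 -0.7] w 65.3
[276.01073007 197.92497655]
211 122
```

View pics/m8.png

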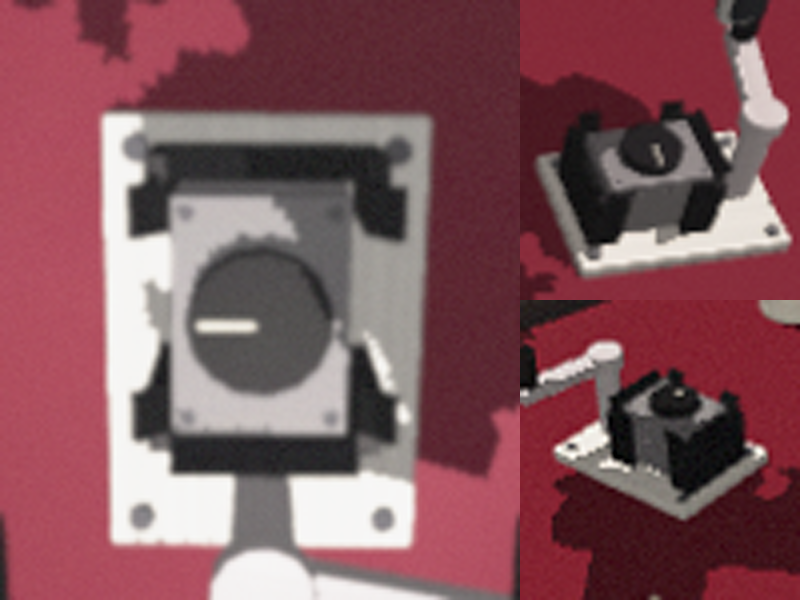

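The stack is seated square with the dial up, and the keeper is off to the side. Now I close the keeper.

Run:
```python
from h import *
d=load('s8'); print(px2w(d,[(421.25,165)],90.5),w2px(d,[(397,265,75.5),(397,265,90.5),(397,265,105.5)]))
print(px2w(load('s3'),[(421.25,165)],90.5))
```

```text
[[401.12180457 261.31076174  90.5       ]] [[421.00282606 168.48044973]
 [422.64231299 163.92198495]
 [424.3236218  159.24853402]]
[[401.12180457 261.31076174  90.5       ]]
```

Request:
drive_tool(deltas=[[[-1.0,0.8,0],[0,0,8]],[[-2.1,1.2,0],[0,0,8]],[[-2.3,0.7,0],[0,0,8]],[[-2.3,0.0,0],[0,0,8]],[[-1.0,-0.2,0],[0,0,8]],[[0,0,0],[0,0,8]],[[0,0,0],[0,0,8]],[[0,0,0],[0,0,8]],[[0,0,0],[0,0,8]],[[0,0,0],[0,0,8]],[[0,0,0],[0,0,8]],[[0,0,0],[0,0,8]]], claw=3.8)

```text
clock: 35.45
position: [455.0, 288.0, 186.7]
ee_rot: [-0.087, 0.996, -0.001, -0.001]
contact_force: [-0.6, 0.1, -0.6]
gripper_width: 37.9
grasp_force: 0.0
```

Request:
drive_tool(deltas=[[[0,0,0],[0,0,6]],[[0,0,0],[0,0,0]],[[0,0,0],[0,0,0]]])

```text
clock: 35.75
position: [455.2, 288.2, 187.3]
ee_rot: [-0.039, 0.999, -0.001, -0.001]
contact_force: [-0.0, -0.3, 0.4]
gripper_width: 37.9
grasp_force: 0.0
```

```bash
python3 -c "
from h import *
go(397,264,180)"
```

```text
t 35.75 tcp [455.2 288.2 187.3] toolx -175.58 turn z -355.58 shift [ 59.9 -19.6   0.1] F [-0.  -0.3  0.4] w 37.9
```

Request:
drive_tool(deltas=[[[1.0,-0.4,0],[0,0,0]],[[2.2,-0.8,0],[0,0,0]],[[1.9,-0.7,0],[0,0,0]],[[0.78,-0.22,0],[0,0,0]],[[0,0,1.5],[0,0,0]],[[0,0,2.5],[0,0,0]],[[0,0,1.5],[0,0,0]],[[0,0,0.3],[0,0,0]],[[0,0,0],[0,0,0]]])

```text
clock: 36.65
position: [398.5, 262.9, 130.2]
ee_rot: [-0.038, 0.999, -0.0, -0.0]
contact_force: [0.5, -0.5, -0.2]
gripper_width: 38.2
grasp_force: 0.0
```

```bash
python3 -c "
from h import *
go(398.2,262.5,-174.6)"
```

```text
t 36.65 tcp [398.5 262.9 130.2] toolx -175.66 turn z -1.06 shift [ 0.3 -0.4  0. ] F [ 0.5 -0.5 -0.2] w 38.2
```

Request:
drive_tool(deltas=[[[0,0,0.8],[0,0,0]],[[0,0,1.2],[0,0,0]],[[0,0,1.2],[0,0,0]],[[0,0,0.9],[0,0,0]],[[0,0,0.4],[0,0,0]],[[0,0,0],[0,0,0]]])

```text
clock: 37.25
position: [398.4, 262.8, 85.0]
ee_rot: [-0.038, 0.999, -0.0, -0.0]
contact_force: [-0.3, 0.6, -0.2]
gripper_width: 38.1
grasp_force: 0.0
```

Request:
drive_tool(deltas=[[[0,0,0],[0,0,0]],[[0,0,0],[0,0,0]],[[0,0,0],[0,0,0]]], claw=2.2)

```text
clock: 37.55
position: [398.6, 263.1, 85.7]
ee_rot: [-0.038, 0.999, 0.0, 0.0]
contact_force: [0.5, 0.6, 0.1]
gripper_width: 22.1
grasp_force: 0.0
```

Request:
drive_tool(deltas=[[[-0.03,-0.45,0],[0,0,-4]],[[-0.06,-0.9,0],[0,0,-8]],[[-0.06,-0.9,0],[0,0,-8]],[[-0.06,-0.9,0],[0,0,-8]],[[-0.06,-0.9,0],[0,0,-8]],[[-0.06,-0.9,0],[0,0,-8]],[[-0.06,-0.9,0],[0,0,-8]],[[0,0,0],[0,0,0]]])

```text
clock: 38.35
position: [427.6, 213.7, 85.6]
ee_rot: [-0.471, 0.882, 0.0, 0.0]
contact_force: [-0.0, -0.3, -1.5]
gripper_width: 22.1
grasp_force: 0.0
```

```bash
python3 -c "
from h import *
go(479.6,206.1)
p=arm.read_state()['position'][:2]-np.array([461.5,268.5]); print(np.hypot(*p),np.degrees(np.arctan2(p[1],p[0])))"
```

```text
t 38.35 tcp [427.6 213.7  85.6] toolx -123.77 turn z -50.07 shift [-22.5 -47.5   0. ] F [-0.  -0.3 -1.5] w 22.1
64.39640935177327 -121.7441596246285
```

Request:
drive_tool(deltas=[[[-0.06,-0.9,0],[0,0,-8]],[[-0.06,-0.9,0],[0,0,-8]],[[-0.06,-0.9,0],[0,0,-8]],[[-0.06,-0.9,0],[0,0,-8]],[[-0.06,-0.9,0],[0,0,-8]],[[-0.03,-0.45,0],[0,0,-4]],[[0,-0.2,0],[0,0,-2]],[[0,0,0],[0,0,0]]])

```text
clock: 39.15
position: [476.2, 204.6, 85.3]
ee_rot: [0.778, -0.628, -0.0, 0.0]
contact_force: [-0.2, -0.2, 0.7]
gripper_width: 21.8
grasp_force: 0.0
```

Request:
drive_tool(deltas=[[[0,-0.1,0],[0,0,-2]],[[0,-0.1,0],[0,0,0]],[[0,-0.1,0],[0,0,0]],[[0,0,0],[0,0,0]]])

```text
clock: 39.55
position: [479.0, 205.0, 85.3]
ee_rot: [0.789, -0.614, -0.0, 0.0]
contact_force: [-0.6, -1.2, 0.3]
gripper_width: 22.1
grasp_force: 0.4
```

```bash
python3 -c "
from h import *
go(479.6,206.1)
p=arm.read_state()['position'][:2]-np.array([461.5,268.5]); print(np.hypot(*p),np.degrees(np.arctan2(p[1],p[0])))"
```

```text
t 39.55 tcp [479.  205.   85.3] toolx -75.77 turn z -2.07 shift [-0.9 -0.8 -0. ] F [-0.6 -1.2  0.3] w 22.1
65.87996672645708 -74.5854958620044
```

Small steps onward until the stop pushes back.

Request:
drive_tool(deltas=[[[0,-0.1,0],[0,0,-1]],[[0,-0.1,0],[0,0,-1]],[[0,0,0],[0,0,0]]])

```text
clock: 39.85
position: [481.3, 205.7, 85.3]
ee_rot: [0.8, -0.6, 0.0, -0.0]
contact_force: [-0.7, 0.0, -0.5]
gripper_width: 22.0
grasp_force: 0.3
```

Request:
drive_tool(deltas=[[[0,-0.1,0],[0,0,0]],[[0,-0.1,0],[0,0,0]],[[0,0,0],[0,0,0]]])

```text
clock: 40.15
position: [482.7, 205.9, 85.2]
ee_rot: [0.8, -0.6, -0.0, 0.001]
contact_force: [-2.6, -0.3, 1.4]
gripper_width: 22.0
grasp_force: 1.2
```

Request:
drive_tool(deltas=[[[0,-0.1,0],[0,0,0]],[[0,0,0],[0,0,0]]])

```text
clock: 40.35
position: [482.8, 205.9, 85.1]
ee_rot: [0.8, -0.6, -0.001, 0.001]
contact_force: [-4.0, -1.2, 3.3]
gripper_width: 21.9
grasp_force: 2.6
```

The stop is reached: position holds at 482.8 while the force rises, which puts the knob at about (479.9, 205), as closed should be. I'll release and retreat.

Request:
drive_tool(deltas=[[[0,0.2,0],[0,0,0]],[[0,0,0],[0,0,0]],[[0,0,0],[0,0,0]],[[0,0,-0.5],[0,0,0]],[[0,0,-1.5],[0,0,0]],[[0,0,-3.0],[0,0,0]],[[0,0,-4.0],[0,0,0]],[[0,0,-3.0],[0,0,0]],[[0,0,-1.5],[0,0,0]],[[0,0,0],[0,0,0]]], claw=3.8)

```text
clock: 41.35
position: [483.6, 206.9, 223.5]
ee_rot: [0.8, -0.6, 0.001, -0.003]
contact_force: [-0.3, 0.5, -0.2]
gripper_width: 37.9
grasp_force: 0.0
```

Run:
```python
from h import *
d=snap('scene','s9'); a=load('s8')['img'].astype(int); b=d['img'].astype(int)
s=arm.read_state(); print(s['clock'],s['position'],s['contact_force'])
print(w2px(d,[(479.9,205.5,90.5),(479.9,205.5,105.5),(462,268.5,77.5)]))
# dark knob pixels around prediction
c=w2px(d,[(479.9,205.5,95)])[0].astype(int); m=d['img'][c[1]-14:c[1]+14,c[0]-18:c[0]+18].max(2)
for r in m[::2]: print(' '.join('%3d'%v for v in r[::2]))
# bystanders unmoved vs first frame
z=load('scene0')['img'].astype(int)
for n,(x,y,w,h) in dict(ink=(314,198,20,30),balm=(305,265,40,35),holder=(220,280,65,40),machine=(155,235,55,40),marker=(215,150,40,28),wash=(450,240,65,70),cup=(115,165,45,50),gframe=(335,232,35,22)).items():
    print(n,np.abs(z-b)[y:y+h,x:x+w].mean().round(1))
```

```text
41.4 [482.4648998  206.27760851 221.3356839 ] [ 0.35280258  0.04951548 -0.34842002]
[[399.8726593  187.19544153]
 [401.34216849 182.57145205]
 [426.03086397 187.53939676]]
135 136 135 137 134 134 136 137 134 137 135 134 135 135 136 134 135 134
135 136 136 136 135 134 135 136 135 135 134 136 134 134 136 135 135 135
135 136 136 134 134 137 135 135 136 137 134 135 135 136 135 134 134 135
136 135 136 135 135 135 136 136 135 134 134 135 135 136 134 133 135 135
135 134 135 135 136 136 134 135 136 135 135 136 134 136 135 135 135 135
135 135 136 134 134 135 135 136 106  53  54 113 133 136 134 135 135 135
 85 110 136 136 136 134 135 131  33  40  42  62 133 135 133 136 134 135
 76  74  82 135 135 135 135 120  19  28  32  35 121 134 135 135 136 134
 64  59  75  73 111 134 136  98  20  24  24  30 113 124 115 171 193 201
 26  34  75  73  76  97 140  26  20  22  42 202 216 219 218 218 219 218
 21  34  75  73  73  61  94  20  23  21 118 215 215 215 215 214 215 220
 61  60  78  82  77  41  85  92  42  82 207 212 173 156 160 148 125 113
 72  79  81 125  39  25  44 115 124 120 115 114 118 108  82  65  72 101
 54 120 124  99  32  24  26  70  79  49  44  39  69  82  41  21  34 221
ink 12.2
balm 4.2
holder 6.4
machine 4.9
marker 18.9
wash 1.0
cup 1.1
gframe 10.5
```

```bash
python3 -c "
from bench import arm
print(arm.job_done())"
```

```text
the job is handed in; nothing more can be done
None
```

The housing, spacer and face plate (dial up) are stacked in the pocket, set down gently and square. The keeper is swung back to its closed stop, and the job was handed in at about 41 s; no bystander was touched.

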